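Load the specimen stage and lock its carriage

ROBOT

A 6-joint arm with a two-finger parallel gripper is mounted at the origin on the work surface. World frame = base frame: x ahead of the robot, y to its left, z up, the work surface at z = 0. Lengths are in m, angles in rad, forces in N, time in s.
With the tool pointing down it reaches from about 0.375 to 0.975 m from the base axis. Payload 3.8 kg.
Tool frame: the origin (TCP) lies at the very end of the fingers, on their centre line; the grasp point (between the pads) lies 19 mm behind it; z points along the fingers, y is the line along which they close (so a half turn about z gives the same grasp; the last joint's range is limited). The gripper opens to 85 mm and grips with 20 to 120 N. Pads are 22 mm wide; open, the fingers measure 114 mm over their backs; the gripper's body (76 mm by 85 mm) begins 54 mm behind the grasp point. The pads swing forward as they close: fully open they stand 13 mm farther back than shut.
Start: joints at [1.116, 0.264, 1.604, -0, 1.274, -0.037], TCP at [0.274, 0.617, 0.231] pointing down, gripper open.
Joint ranges: [-2.63, 2.63], [-0.94, 2.18], [0.31, 2.57], [-1.31, 4.45], [0, 2.66], [-2.55, 2.55]. Speed limits (rad/s): [2.57, 2.57, 3.14, 3.14, 3.14, 3.14].

INTERFACE

Orientations are given as a rotation vector (axis times angle).
In Python, from workcell import read_state, read_camera, calibration, finish_job gives the robot as it stands.
- The arm moves only by the tool step_arm, never from a script. Its argument "commands" is a list of rows, each an object of numbers: "fingers": the gripper's target within -1 to 1 (shut at 1, half-way at 0, fully open at -1); "dx", "dy", "dz": the shift along the tool's x, y, z in m; "roll": the turn about the tool's z in degrees. In form: [{"fingers": .., "dx": .., "dy": .., "dz": .., "roll": ..}, ...]. A call has 1 to 8 rows; each row is the pose to reach, as a shift and turn from the pose commanded when the call began, along the tool's axes at that moment; what a row does not reach only later rows make up. A row lasts 1/8 s, in which the tool goes at most 62.5 mm and 10.7 degrees, less where a joint would pass 70% of its speed; a pose out of reach is approached as far as the arm can. A call with a gripper value outside its range is refused whole. The fingers move at their own pace and stop on an object; "squeeze" is the grip in N (left out, the last holds). Time passes only in rows, so rows that repeat a pose let the fingers close. It gives the time, the measured TCP pose, the force, the opening and the grip force at its end, in the units of the state.
- read_state(): the state, without advancing time (a new reading comes with each control period).
- read_camera(name): name is "scene" or "top"; returns (picture, depth): 384x512x3 uint8, blue, green, red; 384x512 float32, m along the optical axis (not along the pixel's ray), 0 where there is no reading.
- calibration(name): a dict with "intrinsics" (3x3 intrinsics, pixels), "k1" (the pictures are not rectified: a ray, as slopes to the right and down, at radius r is drawn at 1 + k1 r^2 times it, then the intrinsics apply), "world_to_cam" (4x4, takes a point from world to camera coordinates). Camera axes: x right, y up, looking along -z (the intrinsics and any distortion apply to the point x, -y, -z); pixel columns grow to the right and rows downward; lengths in m; the calibration is good to about 2 mm. A picture is of the moment at which its call begins. calibration takes no time and is no camera call.
- finish_job(): hands the job in; it is judged then, once.
The state is a dict: "time": time; "q": joint angles; "joint_vel": joint speeds; "joint_torque": joint torques, N m; "tool_pos": TCP position; "tcp_rot": TCP orientation; "wrist_force": force on the tool from outside, world axes, zero at the start; "torque": the same for the moment, N m; "width": opening from 0.0 (shut) to 1.0 (fully open); "grip_force": force on a finger pad.
Only numpy, scipy, OpenCV 4.12 (cv2) and the standard library are available. Lean on these libraries where they do the work, as an engineer would, in place of code of your own. Each camera call takes 0.05 s, during which the arm holds its last target. There are 200 camera calls.

TASK

The microscope stage is locked: first flip its cam lever over to the open side, then stand every specimen puck on the floor of the blue tray's compartments, metal face up. Once all are loaded, wind the handwheel clockwise until the carriage is right up against the red stop, and only then flip the cam lever back over its high point so that it snaps locked. Put back any puck that gets knocked out, and leave the other things on the bench where they are.

Things in the scene. Friction and masses are not known exactly. Their poses are not given: they have to be found in the camera images.
- puck1: specimen puck, black resin cylinder 32 mm in diameter and 26 mm high, about 40 g, standing on the bench with a small square metal face flush in its top; origin at the centre of its underside, z up out of the metal face. Two to four of the four pucks are present.
- puck2: specimen puck, green resin cylinder 32 mm in diameter and 26 mm high, about 40 g, standing on the bench with a small square metal face flush in its top; origin at the centre of its underside, z up out of the metal face. Two to four of the four pucks are present.
- puck3: specimen puck, orange resin cylinder 32 mm in diameter and 26 mm high, about 40 g, standing on the bench with a small square metal face flush in its top; origin at the centre of its underside, z up out of the metal face. Two to four of the four pucks are present.
- puck4: specimen puck, yellow resin cylinder 32 mm in diameter and 26 mm high, about 40 g, standing on the bench with a small square metal face flush in its top; origin at the centre of its underside, z up out of the metal face. Two to four of the four pucks are present.
- station: specimen stage bolted to the bench, grey base plate 12 mm thick (x -88 to 60, y -135 to 225 mm; under the lever x to 149 for y -65 to 85). Origin on the bench under the middle of the track; y points along the track from loading end to red stop and on to the handwheel, x away from the robot towards the cam lever; turned by up to 0.2 rad
- tray_floor (a point): centre of the inner floor (its upper face) of the blue tray that the carriage carries, 32 mm above the bench, axes parallel to the stage's. The tray is 136 x 136 mm outside, walls 4 mm thick rising 10 mm above the floor, and a cross of two such dividers (also 10 mm high) parts it in four square compartments of 62 mm, centred 33 mm either way from this point in x and y. Outside floor thickness 4 mm
- carriage (a joint): travel of the carriage along the stage's +y, m: 0 at the loading end, 0.060 when it is hard against the red stop; driven only by the handwheel, 20 mm for each turn, and it stays where it is left
- wheel (a joint): angle of the handwheel, rad: grows clockwise seen from above, 0 to 18.85, where the carriage meets the stop; at the start somewhere from 0 to 5. Its friction is about 0.06 N m
- wheel_axis (a point): point on the handwheel's vertical axis, on its top face, 64 mm above the bench; the wheel is a flat disc of radius 50 mm
- crank_grip (a point): middle of the upright red crank handle on the handwheel, 88 mm above the bench and 40 mm from the wheel's axis; the handle is a free-spinning cylinder of 18 mm diameter from 66 to 104 mm above the bench
- cam_lever (a joint): angle of the cam lever, rad: 0 locked (leaning 0.85 rad from upright along the stage's +y, towards the handwheel), 0.85 upright, 1.7 open (leaning 0.85 rad along -y). Its high point is at 0.65: a spring, with a torque of up to about 0.25 N m, drives it away from there to whichever end it has been carried towards; let go short of the high point, it falls back
- lever_pivot (a point): pivot of the cam lever, 44 mm above the bench on a small block 44 mm long in y whose top is 38 mm above the bench; the lever turns about the stage's x axis, so it swings in the upright plane along the stage's y
- lever_ball (a point): centre of the red ball, 22 mm in diameter, at the end of the cam lever, 85 mm from the pivot; the lever's arm is a dark steel bar 14 mm in diameter, free on both sides; the ball can be pinched from above across the stage's x and led round its arc
- dish: bystander, not to be disturbed: glass petri dish, 92 mm across its clear lid, 18 mm high; origin at the centre of its underside
- filter_jar: bystander, not to be disturbed: clear jar with a blue cap, 60 mm across, 50 mm high; origin at the centre of its underside
- slide_box: bystander, not to be disturbed: blue slide box, 85 x 170 x 30 mm; origin at the centre of its underside
- joystick: bystander, not to be disturbed: white stage joystick, base 100 x 80 x 18 mm with an upright stick of 32 mm diameter, 78 mm high in all; origin at the centre of its underside
- lens_can: bystander, not to be disturbed: dark metal objective lens, 42 mm across, 58 mm high; origin at the centre of its underside
Not all that is in view belongs to the job. Of the things shaped like the puck3, the orange one is meant.

How it is judged:
By the outcome, as a careful person would: the job done as asked, in the order asked, and still so for the second after the job is handed in, with the robot touching nothing.
Of puck1, puck2, puck3, puck4 only 2 to 4 are there at a start; the rules pass over those that are not, and their reading is None.
At some moment in a run one of puck1, puck2, puck3, puck4 may be knocked a few centimetres aside while the robot is not near it.
Once in a run the grip may slacken for a moment while it holds something.
It also fails if it takes over 210 s, if anything falls off the work surface, if the arm or the gripper's body presses on something with over 40 N, if the wrist force passes 120 N, or if a joint passes its speed limit or range.

## Working session

There is one attempt and no reset: what is moved stays moved. The work goes in short steps, Python scripts to look and compute and a tool call to move; the robot and the scene stay as the last step left them, time stands still between calls to the robot, and variables do not carry over. Pictures are saved under pics/ and viewed, at most 14 in all, crops included, and the job is handed in when it is done.

Besides the shell and the picture viewer there is one more tool, called after "Emit:" as name(argument=value, ...), one argument or row to a line, values as JSON. step_arm: Moves the arm, as the interface text tells. Its arguments: {"type":"object","properties":{"commands":{"type":"array","items":{"type":"object","properties":{"fingers":{"type":"number"},"dx":{"type":"number"},"dy":{"type":"number"},"dz":{"type":"number"},"roll":{"type":"number"}}}},"squeeze":{"type":"number"}},"required":["commands"]}

```bash
mkdir -p pics; ls
cat > h.py <<'E'
import numpy as np, cv2
from workcell import read_state, read_camera, calibration, finish_job
def snap(name,tag):
    im,d=read_camera(name); cv2.imwrite(f'pics/{tag}.png',im); np.save(f'pics/{tag}.npy',d); return im,d
def ray(cal,u,v):
    K=np.array(cal['intrinsics']);k1=cal['k1']
    xd=np.array([(u-K[0,2])/K[0,0],(v-K[1,2])/K[1,1]]); x=xd.copy()
    for _ in range(20): x=xd/(1+k1*(x@x))
    T=np.linalg.inv(np.array(cal['world_to_cam']))
    return T[:3,3],T[:3,:3]@np.array([x[0],-x[1],-1.])
def at_z(name,u,v,z):
    c,r=ray(calibration(name),u,v); return c+r*(z-c[2])/r[2]
def at_d(name,u,v,d):
    c,r=ray(calibration(name),u,v); return c+r*d
def tri(a,b):
    (n1,u1,v1),(n2,u2,v2)=a,b
    c1,r1=ray(calibration(n1),u1,v1);c2,r2=ray(calibration(n2),u2,v2)
    s=np.linalg.lstsq(np.c_[r1,-r2],c2-c1,rcond=None)[0]
    p,q=c1+r1*s[0],c2+r2*s[1]; return (p+q)/2,np.linalg.norm(p-q)
def proj(name,p):
    cal=calibration(name);K=np.array(cal['intrinsics']);c=(np.array(cal['world_to_cam'])@np.r_[p,1])[:3]
    x=np.array([c[0],-c[1]])/-c[2]; x=x*(1+cal['k1']*(x@x)); return K[0,0]*x[0]+K[0,2],K[1,1]*x[1]+K[1,2]
def cloud(name,d):
    cal=calibration(name);K=np.array(cal['intrinsics'])
    v,u=np.mgrid[0:d.shape[0],0:d.shape[1]]
    xd=np.stack([(u-K[0,2])/K[0,0],(v-K[1,2])/K[1,1]],-1);x=xd.copy()
    for _ in range(20): x=xd/(1+cal['k1']*(x**2).sum(-1,keepdims=True))
    T=np.linalg.inv(np.array(cal['world_to_cam']))
    c=np.concatenate([x*[1,-1],-np.ones(d.shape+(1,))],-1)*d[...,None]
    return c@T[:3,:3].T+T[:3,3]
E
python3 - <<'E'
from h import *
for n in('scene','top'):
    im,d=snap(n,n+'0'); c=calibration(n); print(n,np.round(c['intrinsics'],1).tolist(),c['k1'],np.round(np.linalg.inv(c['world_to_cam']),3).tolist())
    cv2.imwrite(f'pics/{n}0b.png',cv2.resize(im,(800,600)))
s=read_state();print(s)
E
```

```text
pics
scene [[483.0, 0.0, 256.8], [0.0, 483.0, 196.0], [0.0, 0.0, 1.0]] -0.09384620207380759 [[0.864, -0.283, 0.416, 1.097], [0.503, 0.501, -0.704, -0.947], [-0.009, 0.818, 0.575, 0.887], [0.0, 0.0, 0.0, 1.0]]
top [[350.7, 0.0, 254.4], [0.0, 350.7, 188.7], [0.0, 0.0, 1.0]] -0.049015487927968504 [[0.014, 0.988, -0.151, 0.328], [-1.0, 0.016, 0.01, 0.019], [0.012, 0.151, 0.988, 1.374], [0.0, 0.0, 0.0, 1.0]]
{'time': 0.1, 'q': array([ 1.11608703e+00,  2.64701418e-01,  1.60524166e+00, -3.25398539e-06,
        1.27370273e+00, -3.68970926e-02]), 'joint_vel': array([ 0.00033314, -0.00162311, -0.00126755,  0.00164848,  0.00126735,
       -0.0002388 ]), 'joint_torque': array([ 1.55107596e-04, -5.16709328e+01, -3.68589699e+01, -5.37480673e-05,
        6.42658590e-03, -2.81136232e-05]), 'tool_pos': array([0.27359894, 0.61633971, 0.23006834]), 'tcp_rot': array([-0.65142984, -3.07280228,  0.00312884]), 'wrist_force': array([-0.11646904, -0.62684752, -0.21718692]), 'torque': array([0.01988908, 0.01036496, 0.02002195]), 'grip_force': 0.0, 'width': 1.0016017967092157}
```

View pics/top0b.png

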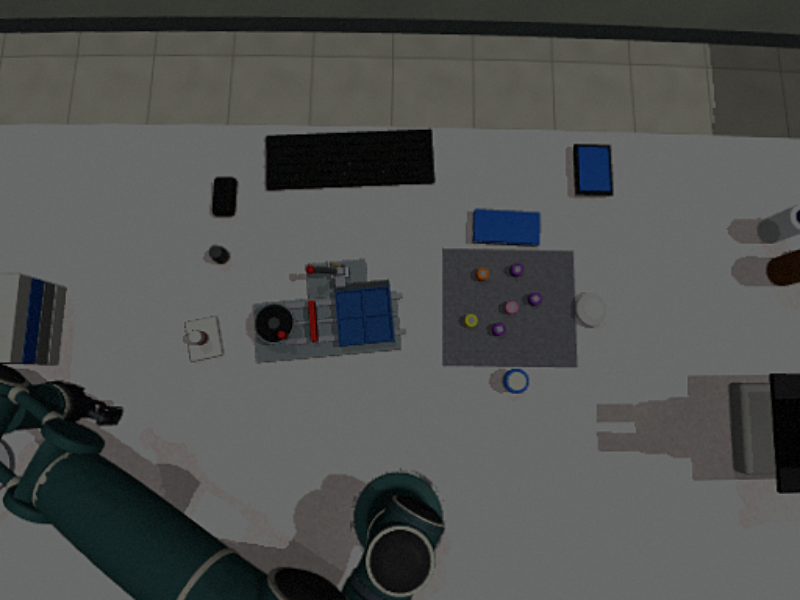

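View pics/scene0b.png

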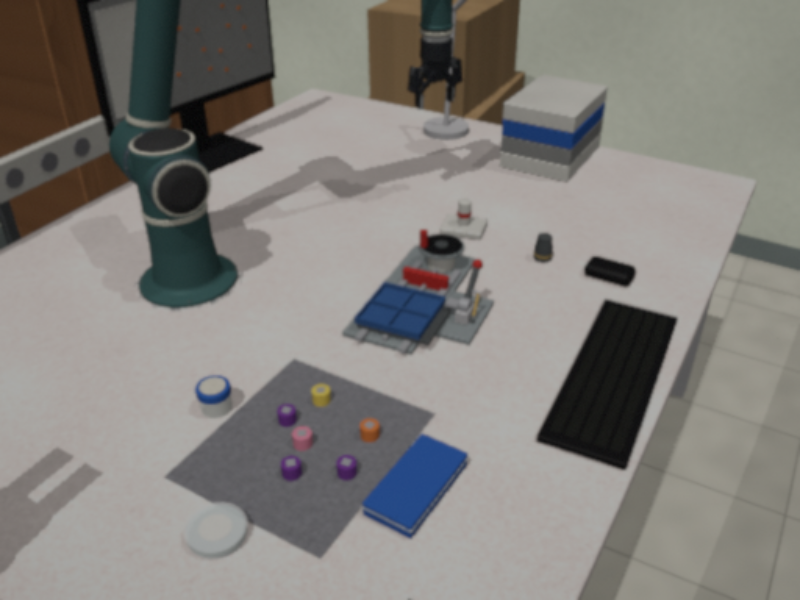

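The top view shows the stage with handwheel (275,323), red stop (313,322), tray (365,314), lever ball (310,269). On the mat are orange (482,273) and yellow (471,320) pucks, with purple (516,269), (534,299), (498,329) and pink (511,307) lookalikes. I'll confirm this in an enlarged crop.

Run:
```python
from h import *
a=cv2.imread('pics/top0.png');b=cv2.imread('pics/scene0.png')
f=lambda i,x0,y0,w,h:np.clip(cv2.resize(i[y0:y0+h,x0:x0+w],(400,int(400*h/w)),interpolation=cv2.INTER_CUBIC)*1.6,0,255).astype(np.uint8)
m=f(a,280,155,100,85);n=f(b,105,225,180,153)
s=f(a,155,155,110,80);t=f(b,210,135,115,92)
H=lambda p,q:np.hstack([cv2.copyMakeBorder(x,0,max(p.shape[0],q.shape[0])-x.shape[0],0,0,0) for x in(p,q)])
o=np.vstack([H(m,n),H(s,t)]);print(o.shape,m.shape,n.shape,s.shape,t.shape);cv2.imwrite('pics/c1.png',o[:,:])
```

```text
(660, 800, 3) (340, 400, 3) (340, 400, 3) (290, 400, 3) (320, 400, 3)
```

Run:
```python
import cv2
o=cv2.imread('pics/c1.png');cv2.imwrite('pics/c1b.png',o[:600] if 0 else cv2.resize(o,(727,600)))
```

```text
(no output)
```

View pics/c1b.png

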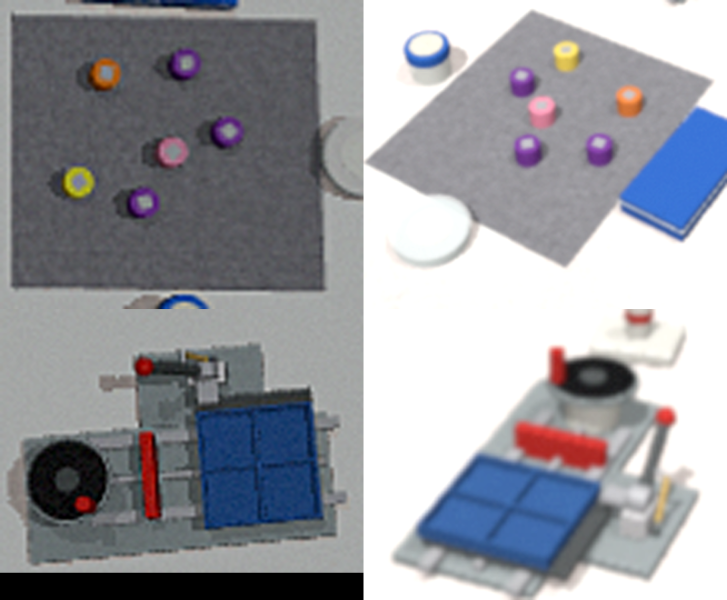

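The crop confirms it: only orange (puck3) and yellow (puck4) of the wanted pucks are present. The three purple ones and the pink one are lookalikes that match no listed colour. Measuring now.

Run:
```python
from h import *
def blobs(im,lo,hi,roi,minA=3):
    h=cv2.cvtColor(im,cv2.COLOR_BGR2HSV);m=cv2.inRange(h,lo,hi);k=np.zeros_like(m);x,y,w,hh=roi;k[y:y+hh,x:x+w]=255;m&=k
    n,l,st,c=cv2.connectedComponentsWithStats(m); return [(st[i,4],c[i].round(1).tolist(),st[i,:4].tolist()) for i in range(1,n) if st[i,4]>=minA],m,l
T=cv2.imread('pics/top0.png');S=cv2.imread('pics/scene0.png')
dt=np.load('pics/top0.npy');ds=np.load('pics/scene0.npy');ct,cs=cloud('top',dt),cloud('scene',ds)
R={'orange':((6,130,60),(17,255,255)),'yellow':((22,130,60),(34,255,255)),'red':((0,150,60),(5,255,255)),'blue':((100,120,30),(125,255,255))}
for k,(lo,hi) in R.items():
    for n,im,c,roi in(('top',T,ct,(155,155,225,85)),('scene',S,cs,(105,135,225,250))):
        bl,m,l=blobs(im,lo,hi,roi,5)
        for i,b in enumerate(bl):
            x,y,w,h=b[2];mm=m[y:y+h,x:x+w]>0;P=c[y:y+h,x:x+w][mm]
            print(k,n,b,'mean',P.mean(0).round(3),'zmax',np.percentile(P[:,2],[50,95]).round(3))
# pucks: cloud points near & z>15mm
for nm,g in(('orange',(308.5,174.5)),('yellow',(301.5,205))):
    p=at_z('top',*g,.026);print(nm,p.round(3))
    for n,c in(('top',ct),('scene',cs)):
        q=c.reshape(-1,3);s=q[(np.hypot(*(q[:,:2]-p[:2]).T)<.026)&(q[:,2]>.018)&(q[:,2]<.04)];print(n,len(s),s.mean(0).round(4),((s[:,:2].max(0)+s[:,:2].min(0))/2).round(4),np.ptp(s[:,:2],axis=0).round(4))
# tray from blue
for n,im,c in(('top',T,ct),('scene',S,cs)):
    roi=(205,175,55,50) if n=='top' else (225,175,65,45)
    bl,m,l=blobs(im,*R['blue'],roi,5);P=c[m>0];P=P[(P[:,2]>.02)&(P[:,2]<.06)]
    r=cv2.minAreaRect(P[:,:2].astype(np.float32)*1000);print('tray',n,len(P),r,P[:,2].mean())
# wheel: dark pts z~64
q=ct[155:240,155:210].reshape(-1,3);w=q[(abs(q[:,2]-.064)<.008)];print('wheel',len(w),cv2.minEnclosingCircle(w[:,:2].astype(np.float32)))
q=cs.reshape(-1,3);w=q[(abs(q[:,2]-.064)<.004)&(abs(q[:,0]-.5)<.2)&(abs(q[:,1]-.25)<.15)];print('wheelS',len(w),w.mean(0),cv2.minEnclosingCircle(w[:,:2].astype(np.float32)))
```

```text
orange top (np.int32(39), [308.7, 174.6], [305, 171, 8, 8]) mean [ 0.594 -0.207  0.025] zmax [0.025 0.029]
orange scene (np.int32(119), [236.3, 275.8], [231, 268, 12, 15]) mean [ 0.605 -0.22   0.026] zmax [0.021 0.029]
yellow top (np.int32(39), [301.2, 204.6], [297, 201, 9, 8]) mean [ 0.472 -0.172  0.06 ] zmax [0.026 0.032]
yellow scene (np.int32(87), [205.2, 254.1], [200, 248, 11, 12]) mean [ 0.484 -0.185  0.018] zmax [0.019 0.028]
red top (np.int32(20), [198.2, 171.8], [196, 170, 5, 5]) mean [0.582 0.214 0.108] zmax [0.109 0.112]
red top (np.int32(89), [199.5, 204.4], [197, 192, 6, 26]) mean [0.468 0.214 0.046] zmax [0.046 0.051]
red top (np.int32(18), [179.8, 213.5], [178, 212, 5, 4]) mean [0.427 0.276 0.104] zmax [0.104 0.108]
red scene (np.int32(36), [271.3, 153.1], [270, 148, 4, 11]) mean [0.434 0.274 0.084] zmax [0.084 0.103]
red scene (np.int32(17), [305.1, 168.6], [303, 167, 5, 4]) mean [0.587 0.209 0.105] zmax [0.105 0.11 ]
red scene (np.int32(228), [272.0, 177.8], [259, 171, 27, 14]) mean [0.478 0.198 0.043] zmax [0.037 0.046]
blue top (np.int32(28), [335.0, 155.2], [324, 
[... 798 characters left out ...]
0.029]
scene 116 [ 0.5973 -0.2091  0.0254] [ 0.5956 -0.207 ] [0.0323 0.0328]
yellow [ 0.474 -0.178  0.026]
top 55 [ 0.4756 -0.1768  0.026 ] [ 0.4757 -0.1761] [0.0278 0.0304]
scene 98 [ 0.4789 -0.1789  0.0256] [ 0.4778 -0.1777] [0.0316 0.0348]
tray top 1263 ((482.81182861328125, 87.83482360839844), (139.51605224609375, 135.12107849121094), 6.271008491516113) 0.03355455206796582
tray scene 1229 ((484.50604248046875, 86.70083618164062), (135.4840850830078, 144.16282653808594), 6.583216667175293) 0.03351317395242249
wheel 531 ((0.5085197687149048, 0.259347528219223), 0.11652606725692749)
wheelS 337 [0.47560218 0.28773342 0.06331886] ((0.5114843845367432, 0.2465273141860962), 0.12502844631671906)
```

```bash
cat >> h.py <<'E'
from scipy.spatial.transform import Rotation as Ro
def tool(): 
    s=read_state();return np.array(s['tool_pos']),Ro.from_rotvec(s['tcp_rot']).as_matrix()
def go(p,yaw=None):
    """shift in tool axes to world point p; roll so that closing axis (tool y) lies along world angle yaw (mod pi)"""
    t,R=tool();d=R.T@(np.array(p)-t);out=dict(dx=d[0],dy=d[1],dz=d[2])
    if yaw is not None:
        a=np.arctan2(R[1,1],R[0,1]);r=(a-yaw+np.pi/2)%np.pi-np.pi/2;out['roll']=np.degrees(r)
        out['q6']=read_state()['q'][5]
    return {k:float(round(v,4)) for k,v in out.items()}
E
python3 - <<'E'
from h import *
psi=.111
ex=np.array([np.cos(psi),np.sin(psi)]);ey=np.array([-ex[1],ex[0]])
tr=np.array([.4836,.0873]);st=lambda p:np.round([(p[:2]-tr)@ex,(p[:2]-tr)@ey],4)
ball,e1=tri(('top',198.2,171.8),('scene',305.1,168.6));print('ball',ball.round(4),e1,st(ball))
w=at_z('top',175.3,206.7,.064);print('wheel',w,st(w))
c=at_z('top',179.8,213.5,.104);print('cranktop',c,st(c),np.linalg.norm(c-w))
T=cv2.imread('pics/top0.png');ct=cloud('top',np.load('pics/top0.npy'))
g=cv2.cvtColor(T,cv2.COLOR_BGR2GRAY);m=np.zeros_like(g);m[185:230,158:196]=1;m=(g<45)&(m>0)
n,l,s,cc=cv2.connectedComponentsWithStats(m.astype(np.uint8));i=1+s[1:,4].argmax();print(s[i],cc[i]);
k,_=cv2.findContours((l==i).astype(np.uint8),0,2);print(cv2.minEnclosingCircle(k[0]),ct[l==i][:,2].mean())
(cu,cv_),r=cv2.minEnclosingCircle(k[0]);w=at_z('top',cu,cv_,.064);print('wheel',w,st(w),np.linalg.norm((c-w)[:2]))
for z in (.05,):
    P=ct[185:225,190:206].reshape(-1,3);H=cv2.cvtColor(T,cv2.COLOR_BGR2HSV)[185:225,190:206].reshape(-1,3);q=P[(H[:,1]>150)&(H[:,0]<6)&(P[:,2]>.035)&(P[:,2]<.06)];r=cv2.minAreaRect(q[:,:2].astype(np.float32)*1000);print('stop',r,st(np.array(r[0])/1000))
# neighbours
for nm,(u,v) in dict(pA=(330.5,172),pB=(342,191),pC=(319,210.5),pink=(327.5,196.5),o=(308.7,174.6),y=(301.2,204.8)).items(): print(nm,at_z('top',u,v,.026).round(3))
print(tri(('top',308.7,174.6),('scene',236.3,271.5)),tri(('top',301.5,204.9),('scene',205.2,250.5)))
print(tool())
E
```

```text
ball [0.5836 0.2156 0.1006] 0.0011820478173508678 [0.1136 0.1164]
wheel [0.45576544 0.30172883 0.064     ] [-0.0039  0.2162]
cranktop [0.42741611 0.27559299 0.104     ] [-0.035   0.1934] 0.055558675375120006
[163 195  25  25 477] [174.93291405 206.60167715]
((175.1842041015625, 207.0), 12.692092895507812) 0.07437308279662257
wheel [0.45462956 0.30211081 0.064     ] [-0.005   0.2167] 0.03799693337939418
stop ((467.4300537109375, 213.45289611816406), (97.12677764892578, 14.949921607971191), 6.590217590332031) [-0.0021  0.1272]
pA [ 0.606 -0.293  0.026]
pB [ 0.531 -0.337  0.026]
pC [ 0.453 -0.245  0.026]
pink [ 0.508 -0.279  0.026]
o [ 0.594 -0.207  0.026]
y [ 0.474 -0.176  0.026]
(array([ 0.59530271, -0.20614967,  0.02466871]), np.float64(0.002542150558392899)) (array([ 0.47644181, -0.17688054,  0.02089356]), np.float64(0.004650927907527571))
(array([0.27359894, 0.61633971, 0.23006834]), array([[-9.13979204e-01,  4.05760035e-01, -8.98952285e-04],
       [ 4.05761024e-01,  9.13977343e-01, -1.84589681e-03],
       [ 7.26308647e-05, -2.05187110e-03, -9.99997892e-01]]))
```

```bash
python3 -c "
from h import *
print(go([.5836,.2156,.18],.112))"
```

```text
{'dx': -0.4459, 'dy': -0.2404, 'dz': 0.0505, 'roll': 59.6441, 'q6': -0.0369}
```

Emit:
step_arm(
  commands=[
    {"dx": -0.05,"dy": -0.03,"dz": 0,"roll": 7,"fingers": -1},
    {"dx": -0.1,"dy": -0.055,"dz": 0,"roll": 15,"fingers": -0.3},
    {"dx": -0.15,"dy": -0.08,"dz": 0,"roll": 23,"fingers": -0.2},
    {"dx": -0.2,"dy": -0.11,"dz": 0,"roll": 31,"fingers": -0.2},
    {"dx": -0.25,"dy": -0.135,"dz": 0,"roll": 39,"fingers": -0.2},
    {"dx": -0.3,"dy": -0.16,"dz": 0.01,"roll": 46,"fingers": -0.2},
    {"dx": -0.35,"dy": -0.19,"dz": 0.02,"roll": 53,"fingers": -0.2},
    {"dx": -0.4,"dy": -0.215,"dz": 0.03,"roll": 59.6,"fingers": -0.2},
  ],
  squeeze=30,
)

```text
time: 1.1
tool_pos: [0.5527, 0.2563, 0.2006]
tcp_rot: [-2.097, -2.339, 0.001]
wrist_force: [0.4, 0.8, -0.2]
width: 0.6
grip_force: 0.0
```

```bash
python3 -c "
from h import *
print(go([.5836,.2156,.15],.112),read_state()['width'])"
```

```text
{'dx': -0.0438, 'dy': 0.0263, 'dz': 0.0506, 'roll': -0.1847, 'q6': 0.2844} 0.599832299249891
```

Emit:
step_arm(
  commands=[
    {"dx": -0.044,"dy": 0.0263,"dz": 0.03,"fingers": -0.2},
    {"dx": -0.044,"dy": 0.0263,"dz": 0.06,"fingers": -0.2},
    {"dx": -0.044,"dy": 0.0263,"dz": 0.06,"fingers": -0.2},
  ],
)

```text
invalid input
```

```bash
python3 -c "
from h import *
im,d=snap('scene','s1');cv2.imwrite('pics/s1b.png',cv2.resize(im[100:230,210:370],(800,650))[:600])
im,d=snap('top','t1')
print(go([.5836,.2156,.081],.112))"
```

```text
{'dx': -0.0402, 'dy': 0.0255, 'dz': 0.1183, 'roll': -0.3467, 'q6': 0.2839}
```

View pics/s1b.png

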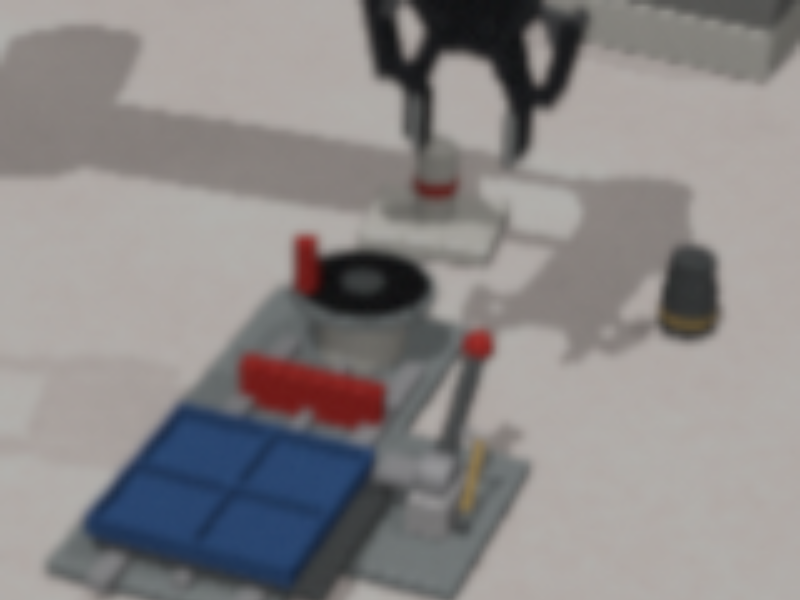

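The move was refused (a row must have every key, probably). The gripper still hovers behind; the lever ball is at crop (478,345), still locked.

Emit:
step_arm(
  commands=[
    {"dx": -0.04,"dy": 0.0255,"dz": 0.03,"roll": 0,"fingers": -0.2},
    {"dx": -0.04,"dy": 0.0255,"dz": 0.06,"roll": 0,"fingers": -0.2},
    {"dx": -0.04,"dy": 0.0255,"dz": 0.06,"roll": 0,"fingers": -0.2},
  ],
)

```text
time: 1.58
tool_pos: [0.5792, 0.2205, 0.1377]
tcp_rot: [-2.09, -2.34, 0.01]
wrist_force: [-1.0, -0.1, -0.0]
width: 0.599
grip_force: 0.0
```

```bash
python3 -c "
from h import *
print(go([.5836,.2156,.081],.112),tool()[0])"
```

```text
{'dx': -0.0052, 'dy': 0.0042, 'dz': 0.0567, 'roll': 0.0385, 'q6': 0.2104} [0.5792471  0.22045413 0.13774445]
```

Emit:
step_arm(
  commands=[
    {"dx": 0,"dy": 0,"dz": 0.03,"roll": 0,"fingers": -0.2},
    {"dx": 0,"dy": 0,"dz": 0.058,"roll": 0,"fingers": -0.2},
    {"dx": 0,"dy": 0,"dz": 0.058,"roll": 0,"fingers": -0.2},
    {"dx": 0,"dy": 0,"dz": 0.058,"roll": 0,"fingers": -0.2},
  ],
)

```text
time: 2.08
tool_pos: [0.5829, 0.2222, 0.0852]
tcp_rot: [2.091, 2.343, 0.003]
wrist_force: [0.4, 0.8, 0.0]
width: 0.602
grip_force: 0.0
```

```bash
python3 -c "
from h import *
print(go([.5836,.2156,.081],.112),tool()[0],read_state()['wrist_force'])"
```

```text
{'dx': -0.0067, 'dy': -0.0001, 'dz': 0.0042, 'roll': 0.1014, 'q6': 0.2105} [0.58289422 0.22224717 0.08515413] [0.42357271 0.79163979 0.00116295]
```

Emit:
step_arm(
  commands=[
    {"dx": -0.0065,"dy": 0,"dz": 0.004,"roll": 0,"fingers": -0.2},
    {"dx": -0.0065,"dy": 0,"dz": 0.004,"roll": 0,"fingers": -0.2},
  ],
)

```text
time: 2.33
tool_pos: [0.5833, 0.2145, 0.0801]
tcp_rot: [2.093, 2.342, 0.001]
wrist_force: [0.3, 0.8, -0.7]
width: 0.598
grip_force: 0.0
```

```bash
python3 -c "
from h import *
print(go([.5836,.2156,.081],.112),tool()[0],read_state()['wrist_force'])
im,d=snap('scene','s2');a=cv2.resize(im[130:200,260:350],(400,311),interpolation=cv2.INTER_CUBIC)
im,d=snap('top','t2');b=cv2.resize(im[140:210,160:250],(400,311),interpolation=cv2.INTER_CUBIC)
cv2.imwrite('pics/s2b.png',cv2.convertScaleAbs(np.hstack([a,b]),alpha=1.5))"
```

```text
{'dx': 0.0011, 'dy': 0.0004, 'dz': -0.0009, 'roll': 0.0233, 'q6': 0.2} [0.58327975 0.21446479 0.0801459 ] [ 0.27516117  0.76113357 -0.69744079]
```

View pics/s2b.png

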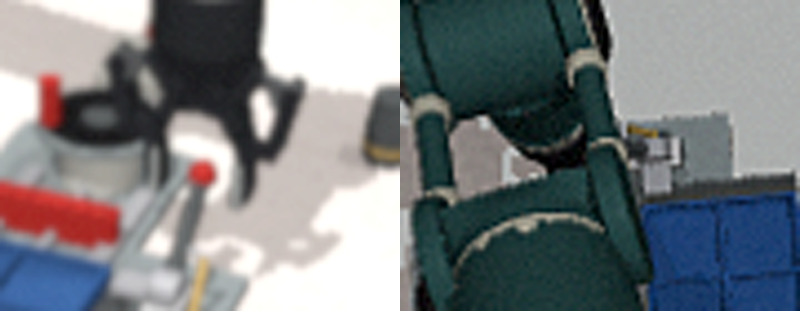

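The ball (crop 200,175) sits centred between the two finger tips (165,195) and (240,200). Closing.

Emit:
step_arm(
  commands=[
    {"dx": 0.001,"dy": 0,"dz": 0,"roll": 0,"fingers": 0.2},
    {"dx": 0.001,"dy": 0,"dz": 0,"roll": 0,"fingers": 0.6},
    {"dx": 0.001,"dy": 0,"dz": 0,"roll": 0,"fingers": 1},
    {"dx": 0.001,"dy": 0,"dz": 0,"roll": 0,"fingers": 1},
    {"dx": 0.001,"dy": 0,"dz": 0,"roll": 0,"fingers": 1},
  ],
  squeeze=25,
)

```text
time: 3.05
tool_pos: [0.5847, 0.2161, 0.0799]
tcp_rot: [2.091, 2.341, 0.005]
wrist_force: [5.5, 0.4, -2.0]
width: 0.236
grip_force: 24.5
```

```bash
python3 -c "
from h import *
print(go([.5836,.2156,.081],.112),tool()[0],read_state()['wrist_force'])
print(*[dict(a=a,dx=round(1000*(85*np.sin(.85-a)-63.86)),dz=-round(1000*0+ (85*np.cos(.85-a)-56.1))) for a in np.arange(.15,1.71,.15)],sep='\n')"
```

```text
{'dx': -0.0004, 'dy': -0.0011, 'dz': -0.0012, 'roll': 0.0447, 'q6': 0.2018} [0.5846572  0.2161415  0.07985209] [ 5.50393026  0.37352831 -1.97648672]
{'a': np.float64(0.15), 'dx': -9101, 'dz': -9}
{'a': np.float64(0.3), 'dx': -19432, 'dz': -16}
{'a': np.float64(0.44999999999999996), 'dx': -30759, 'dz': -22}
{'a': np.float64(0.6), 'dx': -42831, 'dz': -26}
{'a': np.float64(0.75), 'dx': -55374, 'dz': -28}
{'a': np.float64(0.9), 'dx': -68108, 'dz': -29}
{'a': np.float64(1.0499999999999998), 'dx': -80747, 'dz': -27}
{'a': np.float64(1.2), 'dx': -93006, 'dz': -24}
{'a': np.float64(1.3499999999999999), 'dx': -104611, 'dz': -18}
{'a': np.float64(1.4999999999999998), 'dx': -115301, 'dz': -12}
{'a': np.float64(1.65), 'dx': -124835, 'dz': -3}
```

Emit:
step_arm(
  commands=[
    {"dx": -0.009,"dy": 0,"dz": -0.009,"roll": 0,"fingers": 1},
    {"dx": -0.019,"dy": 0,"dz": -0.016,"roll": 0,"fingers": 1},
    {"dx": -0.031,"dy": 0,"dz": -0.022,"roll": 0,"fingers": 1},
    {"dx": -0.043,"dy": 0,"dz": -0.026,"roll": 0,"fingers": 1},
    {"dx": -0.055,"dy": 0,"dz": -0.028,"roll": 0,"fingers": 1},
    {"dx": -0.068,"dy": 0,"dz": -0.029,"roll": 0,"fingers": 1},
    {"dx": -0.081,"dy": 0,"dz": -0.027,"roll": 0,"fingers": 1},
    {"dx": -0.093,"dy": 0,"dz": -0.024,"roll": 0,"fingers": 1},
  ],
)

```text
time: 4.05
tool_pos: [0.5949, 0.1225, 0.1042]
tcp_rot: [2.091, 2.341, 0.004]
wrist_force: [7.0, 0.9, -0.8]
width: 0.232
grip_force: 25.2
```

```bash
python3 -c "
from h import *
s=read_state();print(tool()[0],s['wrist_force'],s['width'],s['grip_force'])"
```

```text
[0.59487039 0.12252466 0.1041952 ] [ 7.02199844  0.93532904 -0.75304332] 0.2318620304469486 25.202348828315735
```

Emit:
step_arm(
  commands=[
    {"dx": -0.012,"dy": 0,"dz": 0.006,"roll": 0,"fingers": 1},
    {"dx": -0.022,"dy": 0,"dz": 0.012,"roll": 0,"fingers": 1},
    {"dx": -0.032,"dy": 0,"dz": 0.02,"roll": 0,"fingers": 1},
    {"dx": -0.032,"dy": 0,"dz": 0.02,"roll": 0,"fingers": 0},
    {"dx": -0.032,"dy": 0,"dz": 0.02,"roll": 0,"fingers": -0.3},
    {"dx": -0.032,"dy": 0,"dz": -0.02,"roll": 0,"fingers": -0.3},
    {"dx": -0.032,"dy": 0,"dz": -0.06,"roll": 0,"fingers": -0.3},
    {"dx": -0.032,"dy": 0,"dz": -0.06,"roll": 0,"fingers": -0.3},
  ],
)

```text
time: 5.05
tool_pos: [0.599, 0.0922, 0.1676]
tcp_rot: [2.089, 2.341, 0.008]
wrist_force: [0.6, -1.0, -0.0]
width: 0.65
grip_force: 0.0
```

```bash
python3 -c "
from h import *
s=read_state();print(tool()[0],s['wrist_force'],s['width'],s['grip_force'])
im,d=snap('scene','s3');c=cloud('scene',d);h=cv2.cvtColor(im,cv2.COLOR_BGR2HSV)
m=((h[...,0]<6)|(h[...,0]>175))&(h[...,1]>150)&(c[...,2]>.07)&(c[...,2]<.14);print(c[m].mean(0) if m.any() else 0,[c[m&(c[...,0]>.5)].mean(0),m.sum(),np.argwhere(m&(c[...,0]>.5)).mean(0)])
print(go([.595,-.2065,.15],.112),go([.476,-.177,.15],.112))"
```

```text
[0.59895649 0.09219751 0.16763206] [ 0.59226909 -0.95030385 -0.03253381] 0.6504471730533622 0.0
[0.53969004 0.1527016  0.09494816] [array([0.60208152, 0.08360986, 0.10442048]), np.int64(43), array([190.40740741, 290.88888889])]
{'dx': -0.2963, 'dy': -0.0362, 'dz': 0.0151, 'roll': 0.0773, 'q6': -0.0018} {'dx': -0.2535, 'dy': -0.1511, 'dz': 0.0148, 'roll': 0.0773, 'q6': -0.0018}
```

Emit:
step_arm(
  commands=[
    {"dx": -0.05,"dy": -0.006,"dz": 0,"roll": 0,"fingers": -0.3},
    {"dx": -0.11,"dy": -0.013,"dz": 0,"roll": 0,"fingers": -0.3},
    {"dx": -0.17,"dy": -0.02,"dz": 0,"roll": 0,"fingers": -0.3},
    {"dx": -0.23,"dy": -0.028,"dz": 0.01,"roll": 0,"fingers": -0.3},
    {"dx": -0.27,"dy": -0.033,"dz": 0.03,"roll": 0,"fingers": -0.3},
    {"dx": -0.296,"dy": -0.036,"dz": 0.06,"roll": 0,"fingers": -0.3},
    {"dx": -0.296,"dy": -0.036,"dz": 0.08,"roll": 0,"fingers": -0.3},
    {"dx": -0.296,"dy": -0.036,"dz": 0.1,"roll": 0,"fingers": -0.3},
  ],
)

```text
time: 6.1
tool_pos: [0.5931, -0.2055, 0.061]
tcp_rot: [-2.091, -2.341, 0.001]
wrist_force: [0.2, 0.3, 0.0]
width: 0.649
grip_force: 0.0
```

```bash
cat >> h.py <<'E'
def pucks(tag):
    out={}
    im,d=snap('scene',tag);c=cloud('scene',d);h=cv2.cvtColor(im,cv2.COLOR_BGR2HSV)
    for k,(lo,hi) in {'orange':((6,130,60),(17,255,255)),'yellow':((22,130,60),(34,255,255))}.items():
        m=cv2.inRange(h,lo,hi)>0;m&=(c[...,0]>.3)&(c[...,0]<.8)&(abs(c[...,1])<.4)&(c[...,2]>.01)
        P=c[m]
        # xy from points near the top rim/face
        if len(P): 
            zt=np.percentile(P[:,2],90);p=P.mean(0);q=c.reshape(-1,3);s=q[(np.hypot(*(q[:,:2]-p[:2]).T)<.026)&(abs(q[:,2]-zt)<.007)]
            out[k]=(len(P),np.r_[(s[:,:2].max(0)+s[:,:2].min(0))/2,zt].round(4),np.ptp(s[:,:2],axis=0).round(3),np.argwhere(m).mean(0).round(1)[::-1])
    return out
E
python3 -c "
from h import *
print(tool()[0],go([.595,-.2065,.010],.112));print(pucks('s4'))"
```

```text
[ 0.59310494 -0.20549329  0.06099511] {'dx': -0.0013, 'dy': 0.0019, 'dz': 0.051, 'roll': 0.0412, 'q6': -0.4865}
{'orange': (93, array([ 0.5953, -0.207 ,  0.0272]), array([0.032, 0.033]), array([236.3, 274.8])), 'yellow': (66, array([ 0.4774, -0.1772,  0.0274]), array([0.033, 0.034]), array([205.2, 253.2]))}
```

Emit:
step_arm(
  commands=[
    {"dx": -0.001,"dy": 0.002,"dz": 0.03,"roll": 0,"fingers": -0.3},
    {"dx": -0.001,"dy": 0.002,"dz": 0.05,"roll": 0,"fingers": -0.3},
    {"dx": -0.001,"dy": 0.002,"dz": 0.05,"roll": 0,"fingers": -0.3},
    {"dx": -0.001,"dy": 0.002,"dz": 0.05,"roll": 0,"fingers": 0.3},
    {"dx": -0.001,"dy": 0.002,"dz": 0.05,"roll": 0,"fingers": 1},
    {"dx": -0.001,"dy": 0.002,"dz": 0.05,"roll": 0,"fingers": 1},
    {"dx": -0.001,"dy": 0.002,"dz": 0.05,"roll": 0,"fingers": 1},
  ],
  squeeze=50,
)

```text
time: 7.02
tool_pos: [0.5976, -0.2078, 0.0148]
tcp_rot: [2.091, 2.341, 0.002]
wrist_force: [0.4, 0.9, 5.7]
width: 0.348
grip_force: 49.7
```

```bash
python3 -c "
from h import *
psi=.112;ex=np.array([np.cos(psi),np.sin(psi)]);ey=np.array([-ex[1],ex[0]]);tr=np.array([.4836,.0873])
a=tr+(-.033)*ex+.033*ey;b=tr-.033*ex-.033*ey;print(a,b)
print(tool()[0],go([*a,.11],.112),go([*b,.11],.112))"
```

```text
[0.44711848 0.11640496] [0.45449504 0.05081848]
[ 0.59757641 -0.20776634  0.01478221] {'dx': 0.3389, 'dy': -0.1129, 'dz': -0.0958, 'roll': 0.0339, 'q6': -0.4868} {'dx': 0.2729, 'dy': -0.1129, 'dz': -0.0958, 'roll': 0.0339, 'q6': -0.4868}
```

Emit:
step_arm(
  commands=[
    {"dx": 0,"dy": 0,"dz": -0.04,"roll": 0,"fingers": 1},
    {"dx": 0,"dy": -0.01,"dz": -0.09,"roll": 0,"fingers": 1},
    {"dx": 0.05,"dy": -0.025,"dz": -0.1,"roll": 0,"fingers": 1},
    {"dx": 0.105,"dy": -0.05,"dz": -0.1,"roll": 0,"fingers": 1},
    {"dx": 0.16,"dy": -0.075,"dz": -0.1,"roll": 0,"fingers": 1},
    {"dx": 0.215,"dy": -0.1,"dz": -0.1,"roll": 0,"fingers": 1},
    {"dx": 0.27,"dy": -0.113,"dz": -0.1,"roll": 0,"fingers": 1},
    {"dx": 0.31,"dy": -0.113,"dz": -0.1,"roll": 0,"fingers": 1},
  ],
)

```text
time: 8.02
tool_pos: [0.4472, 0.0894, 0.113]
tcp_rot: [-2.092, -2.343, 0.001]
wrist_force: [1.2, 1.0, -1.1]
width: 0.345
grip_force: 49.5
```

Emit:
step_arm(
  commands=[
    {"dx": 0.028,"dy": 0,"dz": 0,"roll": 0,"fingers": 1},
    {"dx": 0.028,"dy": 0,"dz": 0,"roll": 0,"fingers": 1},
    {"dx": 0.028,"dy": 0,"dz": 0,"roll": 0,"fingers": 1},
  ],
)

```text
time: 8.4
tool_pos: [0.4459, 0.1153, 0.1131]
tcp_rot: [2.092, 2.343, -0.001]
wrist_force: [0.5, -0.4, 0.1]
width: 0.356
grip_force: 36.3
```

```bash
python3 -c "
from h import *
print(tool()[0],go([.4471,.1164,.048],.112),read_state()['width']);print(pucks('s5'))
im=cv2.imread('pics/s5.png');cv2.imwrite('pics/s5b.png',cv2.convertScaleAbs(cv2.resize(im[110:240,200:340],(650,603),interpolation=cv2.INTER_CUBIC)[:600],alpha=1.4))"
```

```text
[0.44589611 0.11529312 0.11311292] {'dx': 0.001, 'dy': 0.0013, 'dz': 0.0651, 'roll': 0.0687, 'q6': 0.0864} 0.35574804133350446
{'orange': (60, array([0.4508, 0.1122, 0.1234]), array([0.046, 0.03 ]), array([248.8, 169.7])), 'yellow': (71, array([ 0.4769, -0.1786,  0.0268]), array([0.032, 0.032]), array([205.1, 253.4]))}
```

View pics/s5b.png

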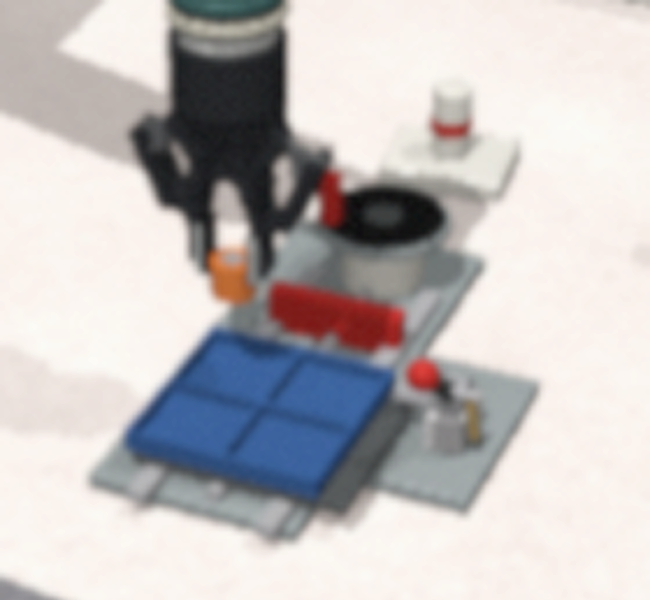

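The lever is open (ball at crop 424,375) and the orange puck hangs over the near-left compartment, perhaps slightly tilted. The grip force is dropping, so I'll lower right away.

Emit:
step_arm(
  commands=[
    {"dx": 0.001,"dy": 0.001,"dz": 0.045,"roll": 0,"fingers": 1},
    {"dx": 0.001,"dy": 0.001,"dz": 0.058,"roll": 0,"fingers": 1},
    {"dx": 0.001,"dy": 0.001,"dz": 0.058,"roll": 0,"fingers": 1},
    {"dx": 0.001,"dy": 0.001,"dz": 0.058,"roll": 0,"fingers": 1},
  ],
)

```text
time: 8.95
tool_pos: [0.448, 0.1167, 0.0563]
tcp_rot: [2.093, 2.342, 0.002]
wrist_force: [0.8, -0.5, -0.1]
width: 0.344
grip_force: 50.7
```

```bash
python3 -c "
from h import *
print(tool()[0],go([.4471,.1164,.048],.112),read_state()['width']);print(pucks('s6'))
im=cv2.imread('pics/s6.png');cv2.imwrite('pics/s6b.png',cv2.convertScaleAbs(cv2.resize(im[150:220,220:300],(640,560),interpolation=cv2.INTER_CUBIC),alpha=1.4))"
```

```text
[0.44800198 0.11672411 0.05632323] {'dx': -0.0002, 'dy': -0.0009, 'dz': 0.0083, 'roll': 0.01, 'q6': 0.089} 0.3441025679023808
{'orange': (68, array([0.45  , 0.1135, 0.0669]), array([0.049, 0.032]), array([249.8, 185.6])), 'yellow': (65, array([ 0.4771, -0.1772,  0.0276]), array([0.033, 0.034]), array([205.2, 253. ]))}
```

View pics/s6b.png

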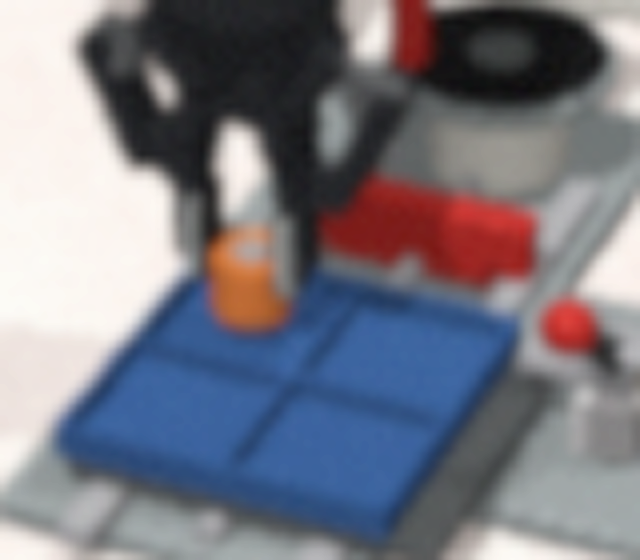

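The grip has recovered (50 N). The puck hangs nearly upright over the far-left compartment (crop 250,280). Lowering to the floor.

Emit:
step_arm(
  commands=[
    {"dx": 0,"dy": -0.001,"dz": 0.007,"roll": 0,"fingers": 1},
    {"dx": 0,"dy": -0.001,"dz": 0.009,"roll": 0,"fingers": 1},
    {"dx": 0,"dy": -0.001,"dz": 0.009,"roll": 0,"fingers": 1},
  ],
)

```text
time: 9.38
tool_pos: [0.4459, 0.1168, 0.0467]
tcp_rot: [-2.092, -2.343, 0.0]
wrist_force: [-2.2, -0.5, 4.4]
width: 0.346
grip_force: 51.5
```

Contact with the floor (4.4 N). Releasing and rising.

Emit:
step_arm(
  commands=[
    {"dx": 0,"dy": 0,"dz": 0,"roll": 0,"fingers": 0.1},
    {"dx": 0,"dy": 0,"dz": 0,"roll": 0,"fingers": 0},
    {"dx": 0,"dy": 0,"dz": -0.01,"roll": 0,"fingers": -0.2},
    {"dx": 0,"dy": 0,"dz": -0.05,"roll": 0,"fingers": -0.2},
    {"dx": 0,"dy": 0,"dz": -0.1,"roll": 0,"fingers": -0.3},
    {"dx": -0.05,"dy": 0,"dz": -0.1,"roll": 0,"fingers": -0.3},
    {"dx": -0.1,"dy": 0,"dz": -0.1,"roll": 0,"fingers": -0.3},
    {"dx": -0.15,"dy": 0,"dz": -0.1,"roll": 0,"fingers": -0.3},
  ],
)

```text
time: 10.38
tool_pos: [0.4633, -0.0336, 0.1475]
tcp_rot: [2.091, 2.343, 0.002]
wrist_force: [0.9, 0.2, -0.1]
width: 0.649
grip_force: 0.0
```

```bash
python3 -c "
from h import *
print(pucks('s7'));print(tool()[0],go([.4765,-.1772,.06],.112),read_state()['width'])"
```

```text
{'orange': (68, array([0.446 , 0.1137, 0.0568]), array([0.03 , 0.031]), array([250.5, 187.7])), 'yellow': (65, array([ 0.4775, -0.1767,  0.0268]), array([0.031, 0.033]), array([205. , 253.1]))}
[ 0.46402101 -0.03876222  0.14757828] {'dx': -0.1385, 'dy': -0.0032, 'dz': 0.0883, 'roll': -0.0183, 'q6': -0.243} 0.6462198735695924
```

Emit:
step_arm(
  commands=[
    {"dx": -0.06,"dy": -0.001,"dz": 0,"roll": 0,"fingers": -0.3},
    {"dx": -0.12,"dy": -0.003,"dz": 0.02,"roll": 0,"fingers": -0.3},
    {"dx": -0.138,"dy": -0.003,"dz": 0.07,"roll": 0,"fingers": -0.3},
    {"dx": -0.138,"dy": -0.003,"dz": 0.088,"roll": 0,"fingers": -0.3},
    {"dx": -0.138,"dy": -0.003,"dz": 0.088,"roll": 0,"fingers": -0.3},
  ],
)

```text
time: 11.05
tool_pos: [0.4739, -0.1685, 0.057]
tcp_rot: [-2.09, -2.34, 0.002]
wrist_force: [-0.7, -0.1, -0.5]
width: 0.649
grip_force: 0.0
```

```bash
python3 -c "
from h import *
print(tool()[0],go([.4768,-.1772,.008],.112),read_state()['width'])"
```

```text
[ 0.47389701 -0.16853804  0.05701171] {'dx': -0.009, 'dy': 0.0021, 'dz': 0.049, 'roll': 0.0423, 'q6': -0.5045} 0.6492426958351256
```

Emit:
step_arm(
  commands=[
    {"dx": -0.009,"dy": 0.002,"dz": 0.02,"roll": 0,"fingers": -0.3},
    {"dx": -0.009,"dy": 0.002,"dz": 0.049,"roll": 0,"fingers": -0.3},
    {"dx": -0.009,"dy": 0.002,"dz": 0.049,"roll": 0,"fingers": -0.3},
    {"dx": -0.009,"dy": 0.002,"dz": 0.049,"roll": 0,"fingers": 0.3},
    {"dx": -0.009,"dy": 0.002,"dz": 0.049,"roll": 0,"fingers": 1},
    {"dx": -0.009,"dy": 0.002,"dz": 0.049,"roll": 0,"fingers": 1},
    {"dx": -0.009,"dy": 0.002,"dz": 0.049,"roll": 0,"fingers": 1},
  ],
  squeeze=60,
)

```text
time: 11.92
tool_pos: [0.4803, -0.1787, 0.0116]
tcp_rot: [2.091, 2.341, 0.003]
wrist_force: [-0.4, 2.4, 8.1]
width: 0.349
grip_force: 59.5
```

```bash
python3 -c "
from h import *
print(tool()[0],go([.4545,.0500,.11],.112),read_state()['width'])"
```

```text
[ 0.48026288 -0.17870143  0.01162479] {'dx': 0.23, 'dy': 0.0005, 'dz': -0.0987, 'roll': 0.0444, 'q6': -0.5186} 0.34856618351748203
```

Emit:
step_arm(
  commands=[
    {"dx": 0,"dy": 0,"dz": -0.05,"roll": 0,"fingers": 1},
    {"dx": 0,"dy": 0,"dz": -0.095,"roll": 0,"fingers": 1},
    {"dx": 0.05,"dy": 0,"dz": -0.099,"roll": 0,"fingers": 1},
    {"dx": 0.1,"dy": 0,"dz": -0.099,"roll": 0,"fingers": 1},
    {"dx": 0.15,"dy": 0,"dz": -0.099,"roll": 0,"fingers": 1},
    {"dx": 0.2,"dy": 0,"dz": -0.099,"roll": 0,"fingers": 1},
    {"dx": 0.23,"dy": 0,"dz": -0.099,"roll": 0,"fingers": 1},
    {"dx": 0.23,"dy": 0,"dz": -0.085,"roll": 0,"fingers": 1},
  ],
)

```text
time: 12.92
tool_pos: [0.4539, 0.0519, 0.096]
tcp_rot: [2.086, 2.345, 0.005]
wrist_force: [-0.7, 0.4, -0.1]
width: 0.348
grip_force: 59.4
```

```bash
python3 -c "
from h import *
print(pucks('s8'));print(tool()[0],go([.4545,.0500,.0445],.112),read_state()['width'],read_state()['grip_force'])"
```

```text
{'orange': (65, array([0.4521, 0.1136, 0.0577]), array([0.02 , 0.027]), array([250.9, 188. ])), 'yellow': (57, array([0.4557, 0.0497, 0.1109]), array([0.051, 0.031]), array([239.8, 183.8]))}
[0.45189077 0.05063388 0.09315709] {'dx': -0.0009, 'dy': 0.0025, 'dz': 0.0487, 'roll': 0.1938, 'q6': -0.058} 0.3435913841632786 59.395596385002136
```

Emit:
step_arm(
  commands=[
    {"dx": -0.001,"dy": 0.002,"dz": 0.03,"roll": 0,"fingers": 1},
    {"dx": -0.001,"dy": 0.002,"dz": 0.045,"roll": 0,"fingers": 1},
    {"dx": -0.001,"dy": 0.002,"dz": 0.05,"roll": 0,"fingers": 1},
    {"dx": -0.001,"dy": 0.002,"dz": 0.05,"roll": 0,"fingers": 1},
  ],
)

```text
time: 13.48
tool_pos: [0.4547, 0.0487, 0.0444]
tcp_rot: [-2.094, -2.342, 0.001]
wrist_force: [-0.1, -0.1, -0.6]
width: 0.345
grip_force: 59.3
```

Emit:
step_arm(
  commands=[
    {"dx": 0,"dy": 0,"dz": 0.001,"roll": 0,"fingers": 0.1},
    {"dx": 0,"dy": 0,"dz": 0,"roll": 0,"fingers": 0},
    {"dx": 0,"dy": 0,"dz": -0.01,"roll": 0,"fingers": -0.2},
    {"dx": 0,"dy": 0,"dz": -0.05,"roll": 0,"fingers": -0.2},
    {"dx": 0,"dy": 0,"dz": -0.1,"roll": 0,"fingers": -0.3},
    {"dx": 0,"dy": 0,"dz": -0.14,"roll": 0,"fingers": -0.3},
    {"dx": 0,"dy": 0,"dz": -0.14,"roll": 0,"fingers": -0.3},
  ],
)

```text
time: 14.35
tool_pos: [0.458, 0.0496, 0.1895]
tcp_rot: [2.088, 2.338, 0.011]
wrist_force: [0.4, -0.1, -0.2]
width: 0.651
grip_force: 0.0
```

```bash
python3 -c "
from h import *
print(pucks('s9'));print(tool()[0]); im=cv2.imread('pics/s9.png')
d=np.load('pics/s9.npy');c=cloud('scene',d);h=cv2.cvtColor(im,cv2.COLOR_BGR2HSV)
m=((h[...,0]<6)|(h[...,0]>175))&(h[...,1]>150)&(c[...,2]>.055)&(c[...,2]<.14)&(c[...,0]<.5);print('crank',c[m].mean(0),m.sum(),np.argwhere(m).mean(0))
for z in(.098,.088,.078): pass
print(at_z('scene',271.3,148,.104),at_z('scene',271.3,153.1,.086))
"
```

```text
{'orange': (69, array([0.447 , 0.1139, 0.0569]), array([0.032, 0.031]), array([250.5, 187.6])), 'yellow': (67, array([0.4557, 0.0493, 0.0571]), array([0.029, 0.032]), array([242. , 199.3]))}
[0.45619972 0.04946353 0.18693896]
crank [0.43351116 0.27648942 0.0808538 ] 42 [153.47619048 271.61904762]
[0.43435596 0.27229084 0.104     ] [0.43557033 0.27038945 0.086     ]
```

```bash
python3 -c "
from h import *
print(go([.428,.2765,.125],.112))"
```

```text
{'dx': 0.2288, 'dy': -0.0028, 'dz': 0.0619, 'roll': 0.0515, 'q6': -0.0592}
```

Emit:
step_arm(
  commands=[
    {"dx": 0.055,"dy": 0,"dz": 0,"roll": 0,"fingers": -0.1},
    {"dx": 0.11,"dy": -0.001,"dz": 0,"roll": 0,"fingers": 0},
    {"dx": 0.17,"dy": -0.002,"dz": 0,"roll": 0,"fingers": 0},
    {"dx": 0.229,"dy": -0.003,"dz": 0,"roll": 0,"fingers": 0},
    {"dx": 0.229,"dy": -0.003,"dz": 0.03,"roll": 0,"fingers": 0},
    {"dx": 0.229,"dy": -0.003,"dz": 0.06,"roll": 0,"fingers": 0},
    {"dx": 0.229,"dy": -0.003,"dz": 0.06,"roll": 0,"fingers": 0},
  ],
  squeeze=25,
)

```text
time: 15.28
tool_pos: [0.4223, 0.2748, 0.1201]
tcp_rot: [-2.09, -2.342, 0.014]
wrist_force: [-0.2, -0.1, -0.3]
width: 0.498
grip_force: 0.0
```

```bash
python3 -c "
from h import *
print(tool()[0],go([.428,.2765,.076],.112))
im,d=snap('scene','s10');cv2.imwrite('pics/s10b.png',cv2.convertScaleAbs(cv2.resize(im[110:190,230:330],(750,600),interpolation=cv2.INTER_CUBIC),alpha=1.4))"
```

```text
[0.42227625 0.2748046  0.12010566] {'dx': 0.0012, 'dy': 0.0063, 'dz': 0.0441, 'roll': 0.0834, 'q6': 0.414}
```

View pics/s10b.png

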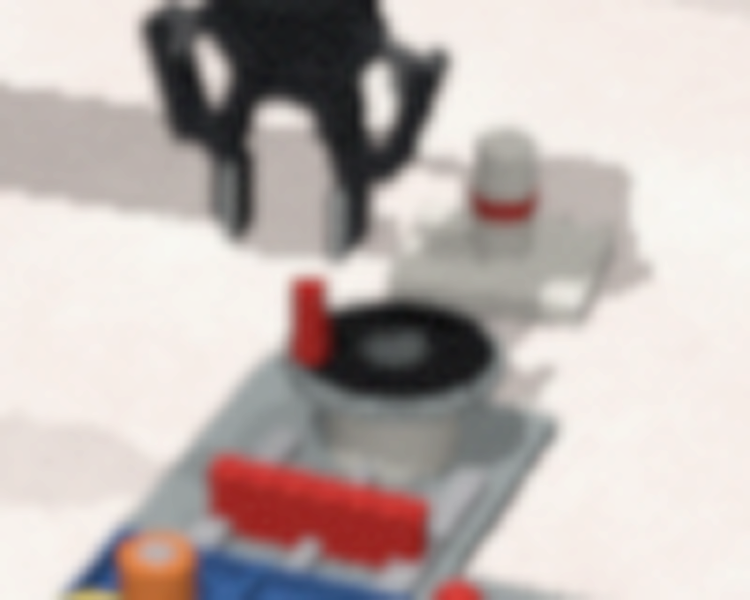

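The tips (crop 232,235 and 345,250) have their middle left of the crank (310,320), which matches the measured 6 mm in +x. Correcting, lowering and closing.

Emit:
step_arm(
  commands=[
    {"dx": 0.001,"dy": 0.006,"dz": 0,"roll": 0,"fingers": 0},
    {"dx": 0.001,"dy": 0.006,"dz": 0.02,"roll": 0,"fingers": 0},
    {"dx": 0.001,"dy": 0.006,"dz": 0.044,"roll": 0,"fingers": 0},
    {"dx": 0.001,"dy": 0.006,"dz": 0.044,"roll": 0,"fingers": 0},
    {"dx": 0.001,"dy": 0.006,"dz": 0.044,"roll": 0,"fingers": 0.5},
    {"dx": 0.001,"dy": 0.006,"dz": 0.044,"roll": 0,"fingers": 1},
    {"dx": 0.001,"dy": 0.006,"dz": 0.044,"roll": 0,"fingers": 1},
  ],
)

```text
time: 16.2
tool_pos: [0.4321, 0.2783, 0.0819]
tcp_rot: [2.092, 2.343, 0.001]
wrist_force: [-2.9, -2.8, 6.2]
width: 0.198
grip_force: 24.5
```

```bash
python3 -c "
from h import *
t,R=tool();s=read_state();print(t,s['wrist_force'],s['width'],s['grip_force'],go([.428,.2765,.076],.112))
im,d=snap('scene','s11');cv2.imwrite('pics/s11b.png',cv2.convertScaleAbs(cv2.resize(im[120:180,240:315],(500,400),interpolation=cv2.INTER_CUBIC),alpha=1.4))
for th0 in (-142.1,-142.1-180):
  for k in range(1,9):
    a,b=np.radians(th0),np.radians(th0-22.5*k); print(round(40*(np.sin(b)-np.sin(a)),1),round(40*(np.cos(b)-np.cos(a)),1))"
```

```text
[0.43210639 0.2783349  0.08193806] [-2.94806005 -2.77179801  6.1771503 ] 0.19782413221104536 24.523598849773407 {'dx': -0.0014, 'dy': -0.0043, 'dz': 0.0059, 'roll': 0.0495, 'q6': 0.4112}
13.9 -7.0
29.5 -8.1
44.3 -3.2
56.1 7.0
63.1 20.9
64.3 36.5
59.4 51.3
49.1 63.1
-13.9 7.0
-29.5 8.1
-44.3 3.2
-56.1 -7.0
-63.1 -20.9
-64.3 -36.5
-59.4 -51.3
-49.1 -63.1
```

View pics/s11b.png

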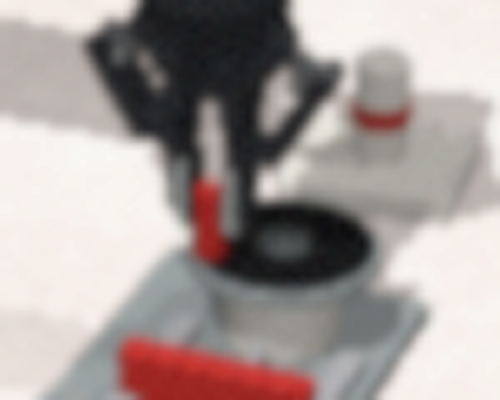

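The crank (crop 208,222) is pinched between the pads. Winding clockwise, starting with a quarter turn.

Emit:
step_arm(
  commands=[
    {"dx": 0.007,"dy": -0.004,"dz": 0,"roll": 0,"fingers": 1},
    {"dx": 0.014,"dy": -0.007,"dz": 0,"roll": 0,"fingers": 1},
    {"dx": 0.0295,"dy": -0.008,"dz": 0,"roll": 0,"fingers": 1},
    {"dx": 0.044,"dy": -0.003,"dz": 0,"roll": 0,"fingers": 1},
  ],
)

```text
time: 16.75
tool_pos: [0.4216, 0.3219, 0.0819]
tcp_rot: [-2.092, -2.34, 0.004]
wrist_force: [-6.8, -1.2, 9.2]
width: 0.199
grip_force: 24.8
```

```bash
cat >> h.py <<'E'
def crank():
    im,d=read_camera('scene');c=cloud('scene',d);h=cv2.cvtColor(im,cv2.COLOR_BGR2HSV)
    m=((h[...,0]<6)|(h[...,0]>175))&(h[...,1]>140)&(c[...,2]>.062)&(c[...,2]<.125)&(c[...,0]<.52)&(c[...,1]>.22)
    s=read_state();t,_=tool();P=c[m].mean(0)
    print('tcp',t.round(4),'F',np.round(s['wrist_force'],1),'w',round(s['width'],3),'g',round(s['grip_force'],1),'crank',(P+[-.004,.007,0]).round(4),m.sum())
    bl=((h[...,0]>100)&(h[...,0]<125)&(h[...,1]>120)&(c[...,2]>.02)&(c[...,2]<.05)&(c[...,1]>0)&(abs(c[...,0]-.48)<.12))
    r=cv2.minAreaRect(c[bl][:,:2].astype(np.float32)*1000);print('tray',np.round(r[0],1),bl.sum())
    return im
E
python3 -c "
from h import *
crank()"
```

```text
tcp [0.4227 0.3242 0.082 ] F [-10.7   4.1   5.8] w 0.196 g 25.4 crank [0.4197 0.3175 0.0864] 45
tray [483.6  89.5] 943
```

```bash
python3 -c "
from h import *
for th0 in (150.4,):
  for k in range(1,9):
    a,b=np.radians(th0),np.radians(th0-22.5*k); print(round(40*(np.sin(b)-np.sin(a)),1),round(40*(np.cos(b)-np.cos(a)),1))"
```

```text
11.8 10.2
18.8 24.2
19.9 39.7
15.0 54.5
4.8 66.3
-9.1 73.3
-24.7 74.5
-39.5 69.6
```

Emit:
step_arm(
  commands=[
    {"dx": 0.011,"dy": 0.009,"dz": 0,"roll": 0,"fingers": 1},
    {"dx": 0.018,"dy": 0.023,"dz": 0,"roll": 0,"fingers": 1},
    {"dx": 0.019,"dy": 0.039,"dz": 0,"roll": 0,"fingers": 1},
    {"dx": 0.014,"dy": 0.053,"dz": 0,"roll": 0,"fingers": 1},
  ],
)

```text
time: 17.3
tool_pos: [0.4759, 0.3441, 0.082]
tcp_rot: [-2.091, -2.343, -0.007]
wrist_force: [-2.4, 0.5, 3.2]
width: 0.199
grip_force: 25.2
```

```bash
python3 -c "
from h import *
crank()"
```

```text
tcp [0.4778 0.343  0.082 ] F [1.4 3.1 0.7] w 0.196 g 24.9 crank [0.473  0.3394 0.0844] 43
tray [482.8  94.5] 935
```

```bash
python3 -c "
from h import *
for th0 in (60.4,):
  for k in range(1,9):
    a,b=np.radians(th0),np.radians(th0-22.5*k); print(round(40*(np.sin(b)-np.sin(a)),1),round(40*(np.cos(b)-np.cos(a)),1))"
```

```text
-10.2 11.8
-24.2 18.8
-39.7 19.9
-54.5 15.0
-66.3 4.8
-73.3 -9.1
-74.5 -24.7
-69.6 -39.5
```

Emit:
step_arm(
  commands=[
    {"dx": -0.01,"dy": 0.012,"dz": 0,"roll": 0,"fingers": 1},
    {"dx": -0.024,"dy": 0.019,"dz": 0,"roll": 0,"fingers": 1},
    {"dx": -0.04,"dy": 0.02,"dz": 0,"roll": 0,"fingers": 1},
    {"dx": -0.0545,"dy": 0.015,"dz": 0,"roll": 0,"fingers": 1},
    {"dx": -0.066,"dy": 0.005,"dz": 0,"roll": 0,"fingers": 1},
    {"dx": -0.073,"dy": -0.009,"dz": 0,"roll": 0,"fingers": 1},
    {"dx": -0.0745,"dy": -0.025,"dz": 0,"roll": 0,"fingers": 1},
    {"dx": -0.0695,"dy": -0.0395,"dz": 0,"roll": 0,"fingers": 1},
  ],
)

```text
time: 18.35
tool_pos: [0.446, 0.2697, 0.0821]
tcp_rot: [2.093, 2.341, 0.013]
wrist_force: [6.1, 7.7, -3.2]
width: 0.198
grip_force: 24.9
```

```bash
python3 -c "
from h import *
crank()"
```

```text
tcp [0.4444 0.2704 0.082 ] F [-0.3  7.5  0.2] w 0.198 g 25.0 crank [0.4444 0.2669 0.0854] 43
tray [482.6 104.1] 913
```

Emit:
step_arm(
  commands=[
    {"dx": 0.011,"dy": -0.012,"dz": 0,"roll": 0,"fingers": 1},
    {"dx": 0.025,"dy": -0.019,"dz": 0,"roll": 0,"fingers": 1},
    {"dx": 0.041,"dy": -0.02,"dz": 0,"roll": 0,"fingers": 1},
    {"dx": 0.055,"dy": -0.015,"dz": 0,"roll": 0,"fingers": 1},
    {"dx": 0.067,"dy": -0.005,"dz": 0,"roll": 0,"fingers": 1},
    {"dx": 0.074,"dy": 0.009,"dz": 0,"roll": 0,"fingers": 1},
    {"dx": 0.075,"dy": 0.025,"dz": 0,"roll": 0,"fingers": 1},
    {"dx": 0.07,"dy": 0.0395,"dz": 0,"roll": 0,"fingers": 1},
  ],
)

```text
time: 19.4
tool_pos: [0.4752, 0.3444, 0.0819]
tcp_rot: [-2.092, -2.342, -0.006]
wrist_force: [-2.8, 1.0, 8.0]
width: 0.196
grip_force: 25.8
```

```bash
python3 -c "
from h import *
crank()"
```

```text
tcp [0.4772 0.3433 0.0819] F [2.2 3.4 5.8] w 0.195 g 25.5 crank [0.4719 0.3404 0.0846] 41
tray [481.2 114.1] 905
```

Emit:
step_arm(
  commands=[
    {"dx": -0.01,"dy": 0.012,"dz": 0,"roll": 0,"fingers": 1},
    {"dx": -0.024,"dy": 0.019,"dz": 0,"roll": 0,"fingers": 1},
    {"dx": -0.04,"dy": 0.02,"dz": 0,"roll": 0,"fingers": 1},
    {"dx": -0.0545,"dy": 0.015,"dz": 0,"roll": 0,"fingers": 1},
    {"dx": -0.066,"dy": 0.005,"dz": 0,"roll": 0,"fingers": 1},
    {"dx": -0.073,"dy": -0.009,"dz": 0,"roll": 0,"fingers": 1},
    {"dx": -0.0745,"dy": -0.025,"dz": 0,"roll": 0,"fingers": 1},
    {"dx": -0.0695,"dy": -0.0395,"dz": 0,"roll": 0,"fingers": 1},
  ],
)

```text
time: 20.45
tool_pos: [0.4451, 0.2701, 0.082]
tcp_rot: [2.093, 2.341, 0.01]
wrist_force: [5.7, 6.6, 2.2]
width: 0.2
grip_force: 25.3
```

```bash
python3 -c "
from h import *
crank();print(pucks('s12'))"
```

```text
tcp [0.4435 0.2708 0.0819] F [1.  5.9 4.6] w 0.199 g 25.4 crank [0.4437 0.2661 0.0869] 45
tray [480.3 124.2] 889
{'orange': (73, array([0.4447, 0.151 , 0.0575]), array([0.034, 0.03 ]), array([255.8, 180.8])), 'yellow': (62, array([0.4415, 0.1002, 0.0571]), array([0.032, 0.033]), array([246.9, 189.5]))}
```

Emit:
step_arm(
  commands=[
    {"dx": 0.011,"dy": -0.012,"dz": 0,"roll": 0,"fingers": 1},
    {"dx": 0.025,"dy": -0.019,"dz": 0,"roll": 0,"fingers": 1},
    {"dx": 0.041,"dy": -0.02,"dz": 0,"roll": 0,"fingers": 1},
    {"dx": 0.055,"dy": -0.015,"dz": 0,"roll": 0,"fingers": 1},
    {"dx": 0.067,"dy": -0.005,"dz": 0,"roll": 0,"fingers": 1},
    {"dx": 0.074,"dy": 0.009,"dz": 0,"roll": 0,"fingers": 1},
    {"dx": 0.075,"dy": 0.025,"dz": 0,"roll": 0,"fingers": 1},
    {"dx": 0.07,"dy": 0.0395,"dz": 0,"roll": 0,"fingers": 1},
  ],
)

```text
time: 21.55
tool_pos: [0.4748, 0.3447, 0.0819]
tcp_rot: [-2.092, -2.342, -0.004]
wrist_force: [-2.6, 0.9, 9.7]
width: 0.203
grip_force: 26.0
```

```bash
python3 -c "
from h import *
im=crank();cv2.imwrite('pics/s13.png',cv2.convertScaleAbs(cv2.resize(im[140:210,225:315],(720,560),interpolation=cv2.INTER_CUBIC),alpha=1.4))"
```

```text
tcp [0.4768 0.3436 0.0819] F [1.6 2.7 7.3] w 0.201 g 25.6 crank [0.4715 0.3403 0.0848] 48
tray [479.8 133.7] 873
```

View pics/s13.png

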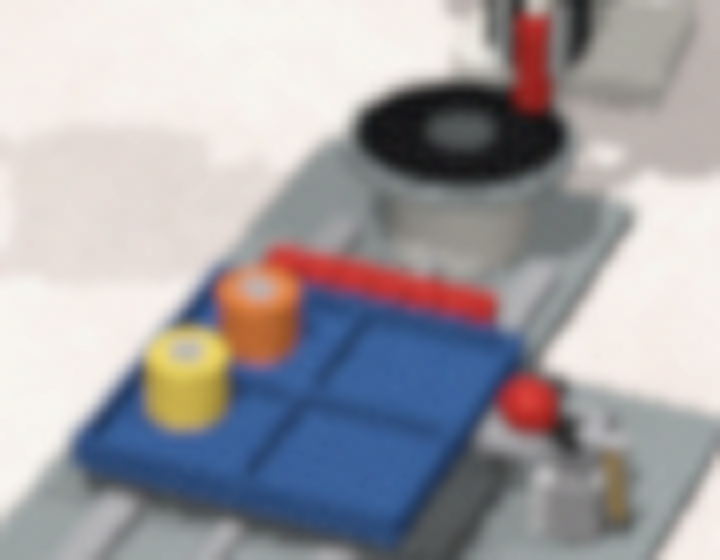

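Both pucks stand upright in their compartments (orange 258,310; yellow 187,380), and the tray has nearly reached the stop (385,285). Continuing in small steps while watching the force.

Emit:
step_arm(
  commands=[
    {"dx": -0.005,"dy": 0.006,"dz": 0,"roll": 0,"fingers": 1},
    {"dx": -0.01,"dy": 0.012,"dz": 0,"roll": 0,"fingers": 1},
    {"dx": -0.017,"dy": 0.016,"dz": 0,"roll": 0,"fingers": 1},
    {"dx": -0.024,"dy": 0.019,"dz": 0,"roll": 0,"fingers": 1},
  ],
)

```text
time: 22.1
tool_pos: [0.4965, 0.3217, 0.0818]
tcp_rot: [-2.093, -2.342, -0.003]
wrist_force: [-1.9, 1.5, 10.6]
width: 0.196
grip_force: 25.9
```

```bash
python3 -c "
from h import *
crank()"
```

```text
tcp [0.4968 0.3208 0.0819] F [-1.4 -0.3  8.8] w 0.201 g 25.9 crank [0.4927 0.3174 0.0865] 49
tray [479.2 136.6] 868
```

Emit:
step_arm(
  commands=[
    {"dx": -0.008,"dy": 0.001,"dz": 0,"roll": 0,"fingers": 1},
    {"dx": -0.0155,"dy": 0.001,"dz": 0,"roll": 0,"fingers": 1},
    {"dx": -0.0155,"dy": 0.001,"dz": 0,"roll": 0,"fingers": 1},
  ],
)

```text
time: 22.52
tool_pos: [0.4988, 0.3116, 0.082]
tcp_rot: [-2.092, -2.335, -0.015]
wrist_force: [-4.0, 19.1, 3.5]
width: 0.197
grip_force: 25.3
```

```bash
python3 -c "
from h import *
crank()"
```

```text
tcp [0.4988 0.3116 0.082 ] F [-3.1 18.5  2.8] w 0.2 g 25.3 crank [0.4947 0.3083 0.0838] 44
tray [480.  136.2] 865
```

The wheel has stopped turning: 19 N of resistance after about 52 mm of total travel, which matches the measured gap to the stop. Relaxing, releasing and rising.

Emit:
step_arm(
  commands=[
    {"dx": -0.01,"dy": 0.001,"dz": 0,"roll": 0,"fingers": 1},
    {"dx": -0.01,"dy": 0.001,"dz": 0,"roll": 0,"fingers": 0.5},
    {"dx": -0.01,"dy": 0.001,"dz": 0,"roll": 0,"fingers": 0},
    {"dx": -0.01,"dy": 0.001,"dz": 0,"roll": 0,"fingers": -0.1},
    {"dx": -0.01,"dy": 0.001,"dz": -0.05,"roll": 0,"fingers": -0.1},
    {"dx": -0.01,"dy": 0.001,"dz": -0.1,"roll": 0,"fingers": -0.1},
    {"dx": -0.01,"dy": 0.001,"dz": -0.11,"roll": 0,"fingers": -0.1},
    {"dx": -0.01,"dy": 0.001,"dz": -0.11,"roll": 0,"fingers": -0.1},
  ],
)

```text
time: 23.58
tool_pos: [0.5017, 0.2953, 0.1909]
tcp_rot: [2.093, 2.342, 0.002]
wrist_force: [-0.4, 0.4, -0.6]
width: 0.551
grip_force: 0.0
```

```bash
python3 -c "
from h import *
im=crank();cv2.imwrite('pics/s14.png',cv2.convertScaleAbs(cv2.resize(im[140:210,225:315],(720,560),interpolation=cv2.INTER_CUBIC),alpha=1.4));print(go([.599,.0892,.13],.112))
c=cloud('scene',np.load('pics/s9.npy'))
im,d=read_camera('top');c=cloud('top',d);h=cv2.cvtColor(im,cv2.COLOR_BGR2HSV)
psi=.112;ex=np.array([np.cos(psi),np.sin(psi)]);ey=np.array([-ex[1],ex[0]])
y=c[...,:2]@ey;x=c[...,:2]@ex
blue=(h[...,0]>100)&(h[...,0]<125)&(h[...,1]>120)&(c[...,2]>.02)&(c[...,2]<.055)&(c[...,1]>0)&(abs(c[...,0]-.48)<.12)
red=((h[...,0]<6)|(h[...,0]>175))&(h[...,1]>150)&(c[...,2]>.035)&(c[...,2]<.06)&(c[...,0]<.54)
print(blue.sum(),np.percentile(y[blue],[0,1,50,99,100]).round(4),red.sum(),np.percentile(y[red],[0,2,50,98]).round(4) if red.any() else 0)
print(pucks('s15'))"
```

```text
tcp [0.5007 0.2949 0.1893] F [-0.1 -0.8 -0. ] w 0.546 g 0.0 crank [0.4953 0.3093 0.0839] 50
tray [477.8 137. ] 863
{'dx': -0.2154, 'dy': 0.0747, 'dz': 0.0593, 'roll': 0.0139, 'q6': 0.3774}
1129 [0.0171 0.0186 0.0852 0.1516 0.1536] 96 [0.1534 0.1537 0.1605 0.167 ]
{'orange': (71, array([0.4404, 0.165 , 0.0576]), array([0.031, 0.033]), array([257.3, 178.8])), 'yellow': (64, array([0.4382, 0.1134, 0.0568]), array([0.031, 0.034]), array([248.4, 187.3]))}
```

View pics/s14.png

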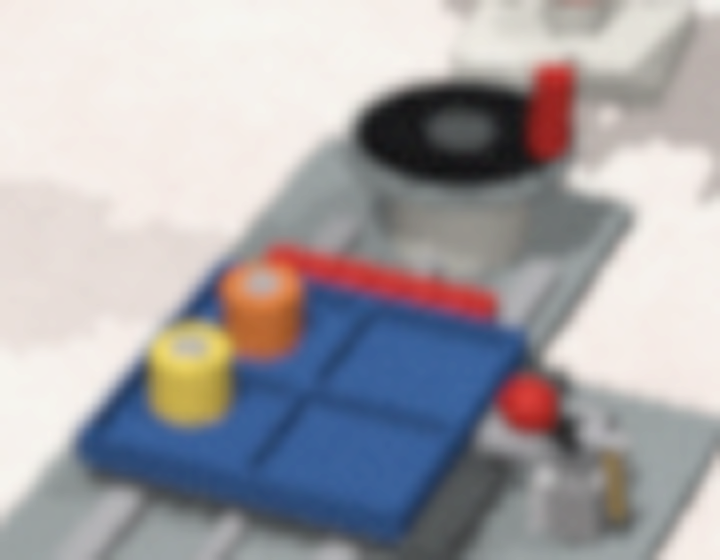

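The tray edge (y 0.1536) touches the stop's face (0.1534) and both pucks are upright in place. Now the lever.

Emit:
step_arm(
  commands=[
    {"dx": -0.05,"dy": 0.02,"dz": 0,"roll": 0,"fingers": 0},
    {"dx": -0.1,"dy": 0.04,"dz": 0,"roll": 0,"fingers": 0},
    {"dx": -0.155,"dy": 0.06,"dz": 0,"roll": 0,"fingers": 0},
    {"dx": -0.215,"dy": 0.075,"dz": 0,"roll": 0,"fingers": 0},
    {"dx": -0.215,"dy": 0.075,"dz": 0.03,"roll": 0,"fingers": 0},
    {"dx": -0.215,"dy": 0.075,"dz": 0.055,"roll": 0,"fingers": 0},
    {"dx": -0.215,"dy": 0.075,"dz": 0.055,"roll": 0,"fingers": 0},
  ],
)

```text
time: 24.6
tool_pos: [0.5964, 0.0896, 0.1305]
tcp_rot: [-2.089, -2.338, 0.011]
wrist_force: [0.3, 0.5, -0.6]
width: 0.5
grip_force: 0.0
```

```bash
python3 -c "
from h import *
print(tool()[0],go([.599,.0892,.0805],.112))"
```

```text
[0.59641491 0.08964064 0.13054844] {'dx': -0.0007, 'dy': 0.003, 'dz': 0.05, 'roll': 0.007, 'q6': -0.0042}
```

Emit:
step_arm(
  commands=[
    {"dx": -0.001,"dy": 0.003,"dz": 0,"roll": 0,"fingers": 0},
    {"dx": -0.001,"dy": 0.003,"dz": 0.025,"roll": 0,"fingers": 0},
    {"dx": -0.001,"dy": 0.003,"dz": 0.05,"roll": 0,"fingers": 0},
    {"dx": -0.001,"dy": 0.003,"dz": 0.05,"roll": 0,"fingers": 0},
    {"dx": -0.001,"dy": 0.003,"dz": 0.05,"roll": 0,"fingers": 0.5},
    {"dx": -0.001,"dy": 0.003,"dz": 0.05,"roll": 0,"fingers": 1},
    {"dx": -0.001,"dy": 0.003,"dz": 0.05,"roll": 0,"fingers": 1},
    {"dx": -0.001,"dy": 0.003,"dz": 0.05,"roll": 0,"fingers": 1},
  ],
)

```text
time: 25.6
tool_pos: [0.5989, 0.0894, 0.0867]
tcp_rot: [-2.088, -2.339, 0.01]
wrist_force: [-13.3, -1.5, 8.5]
width: 0.232
grip_force: 24.1
```

```bash
python3 -c "
from h import *
s=read_state();print(tool()[0],s['wrist_force'],s['width'],s['grip_force'])"
```

```text
[0.5989198  0.08943253 0.08674609] [-13.29749569  -1.47197941   8.45204611] 0.2318114676340171 24.085569083690643
```

Emit:
step_arm(
  commands=[
    {"dx": 0.009,"dy": -0.002,"dz": -0.009,"roll": 0,"fingers": 1},
    {"dx": 0.019,"dy": -0.002,"dz": -0.016,"roll": 0,"fingers": 1},
    {"dx": 0.031,"dy": -0.002,"dz": -0.022,"roll": 0,"fingers": 1},
    {"dx": 0.043,"dy": -0.002,"dz": -0.026,"roll": 0,"fingers": 1},
    {"dx": 0.055,"dy": -0.002,"dz": -0.028,"roll": 0,"fingers": 1},
    {"dx": 0.068,"dy": -0.002,"dz": -0.029,"roll": 0,"fingers": 1},
    {"dx": 0.081,"dy": -0.002,"dz": -0.027,"roll": 0,"fingers": 1},
    {"dx": 0.093,"dy": -0.002,"dz": -0.024,"roll": 0,"fingers": 1},
  ],
)

```text
time: 26.6
tool_pos: [0.5887, 0.1822, 0.1112]
tcp_rot: [-2.091, -2.342, 0.005]
wrist_force: [-6.5, -1.4, 2.2]
width: 0.225
grip_force: 24.8
```

```bash
python3 -c "
from h import *
s=read_state();print(tool()[0],s['wrist_force'],s['width'],s['grip_force'])"
```

```text
[0.58866766 0.18217137 0.11117012] [-6.53158176 -1.38073585  2.22783308] 0.22463279948603793 24.754760563373566
```

Emit:
step_arm(
  commands=[
    {"dx": 0.012,"dy": 0,"dz": 0.006,"roll": 0,"fingers": 1},
    {"dx": 0.022,"dy": 0,"dz": 0.012,"roll": 0,"fingers": 1},
    {"dx": 0.032,"dy": 0,"dz": 0.02,"roll": 0,"fingers": 1},
    {"dx": 0.032,"dy": 0,"dz": 0.02,"roll": 0,"fingers": 0.2},
    {"dx": 0.032,"dy": 0,"dz": 0.02,"roll": 0,"fingers": -0.3},
    {"dx": 0.032,"dy": 0,"dz": -0.02,"roll": 0,"fingers": -0.3},
    {"dx": 0.032,"dy": 0,"dz": -0.06,"roll": 0,"fingers": -0.3},
    {"dx": 0.032,"dy": 0,"dz": -0.1,"roll": 0,"fingers": -0.3},
  ],
)

```text
time: 27.6
tool_pos: [0.5873, 0.2125, 0.2107]
tcp_rot: [2.093, 2.342, -0.001]
wrist_force: [1.1, 0.7, -0.5]
width: 0.652
grip_force: 0.0
```

```bash
python3 -c "
from h import *
s=read_state();print(tool()[0],s['wrist_force'],s['width'])
print(pucks('s16'));im=crank();d=np.load('pics/s16.npy');c=cloud('scene',d);h=cv2.cvtColor(im,cv2.COLOR_BGR2HSV)
m=((h[...,0]<6)|(h[...,0]>175))&(h[...,1]>150)&(c[...,2]>.07)&(c[...,2]<.14)&(c[...,0]>.53);print('ball',c[m].mean(0),m.sum())
cv2.imwrite('pics/s17.png',cv2.convertScaleAbs(cv2.resize(im[110:360,90:400],(744,600),interpolation=cv2.INTER_CUBIC),alpha=1.2))
im,d=read_camera('top');c=cloud('top',d);h=cv2.cvtColor(im,cv2.COLOR_BGR2HSV)
psi=.112;y=c[...,:2]@[-np.sin(psi),np.cos(psi)]
blue=(h[...,0]>100)&(h[...,0]<125)&(h[...,1]>120)&(c[...,2]>.02)&(c[...,2]<.055)&(c[...,1]>0)&(abs(c[...,0]-.48)<.12)
print(blue.sum(),np.percentile(y[blue],[1,99,100]).round(4))
"
```

```text
[0.58726353 0.21254352 0.21069267] [ 1.1132279   0.66571227 -0.53132714] 0.652056111696048
{'orange': (74, array([0.4409, 0.1652, 0.0583]), array([0.031, 0.032]), array([257.1, 178.9])), 'yellow': (65, array([0.4395, 0.1129, 0.0577]), array([0.033, 0.03 ]), array([248.4, 187.3]))}
tcp [0.5909 0.2138 0.2162] F [0.6 0.4 0.6] w 0.652 g 0.0 crank [0.4955 0.3086 0.0856] 54
tray [478.5 136.6] 878
ball [0.58723363 0.20888798 0.10555451] 17
755 [0.0182 0.1083 0.1182]
```

View pics/s17.png

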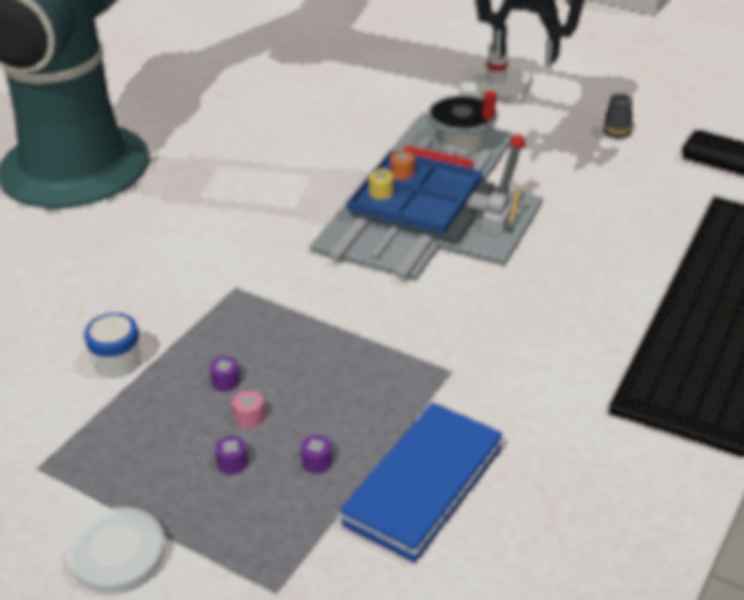

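The lever is back at its locked reading (ball 0.587, 0.209, 0.105 m, as at the start). Both pucks stand in the tray, the crank hasn't moved, and the bystanders are untouched. Handing in.

```bash
python3 -c "
from h import *
print(finish_job())"
```

```text
the job is handed in; nothing more can be done
None
```

The job is handed in (no verdict returned), done in the order asked: lever opened, the only two listed pucks present (orange and yellow) stood upright in the tray, carriage wound against the red stop, lever locked again, and nothing else on the bench disturbed.

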